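# Find the soft corner of a jig plate and hold its shim flat

### The arm

A 6-joint arm with a two-finger parallel gripper is mounted at the origin on the work surface. World frame = base frame: x ahead of the robot, y to its left, z up, the work surface at z = 0. Lengths are in mm, angles in degrees, forces in N, time in s.
With the tool pointing down it reaches from about 300 to 850 mm from the base axis. Payload 4.2 kg.
Tool frame: the origin (TCP) lies on the centre line of the jaws, within the pads' length; the fingertips stand 14 mm ahead of it and the grasp point (between the pads) lies 5 mm behind it (env.finger_overhang is the z of the fingertips in the tool frame, in mm); z points along the fingers, y is the line along which they close (so a half turn about z gives the same grasp; the last joint's range is limited). The gripper opens to 91 mm and grips with 3 to 60 N. Pads are 32 mm wide; open, the fingers measure 118 mm over their backs; the gripper's body (76 mm by 178 mm) begins 60 mm behind the grasp point.
Start: joints at [72.708, 18.312, 89.639, -0, 72.044, -1.146], TCP at [159.9, 552.335, 227.976] pointing down, gripper open.
Joint ranges: [-177.97, 177.97], [-48.28, 115.42], [12.27, 149.76], [-77.06, 257.06], [2.81, 150.46], [-146.56, 146.56]. Speed limits (degrees/s): [147.25, 147.25, 180, 180, 180, 180].

### API

Orientations are given as [roll, pitch, yaw] about the fixed x, y, z axes, in that order (R = Rz(yaw) Ry(pitch) Rx(roll)).
In Python, from workcell import sensors, viewer, env gives the robot as it stands. The module is installed in compiled form; this text tells all that it offers.
- The arm moves only by the tool step_arm, never from a script. Its argument "plan" is one flat list of numbers, 6 for each row, row after row: the shift along the tool's x, y, z in cm, then the turn, a rotation vector about the tool's x, y, z in rad. In form: [x, y, z, wx, wy, wz, x, y, z, wx, wy, wz, ...]. A call has 1 to 5 rows; each row shifts and turns the commanded pose from where the row before left it, along the tool's axes as they then stand; what a row does not reach is not made up. A row lasts 1/12 s, in which the tool goes at most 41.7 mm and 7.16 degrees, less where a joint would pass 70% of its speed; a pose out of reach is approached as far as the arm can. A call is refused whole if a number of a shift passes 4.17 or a number of a turn 0.125, either way. A call with a gripper value outside its range is refused whole. "hand" is the finger opening in cm, from 0 to 9.12, set as the call begins (left out, the last holds). The fingers move at their own pace and stop on an object; "newtons" is the grip in N (left out, the last holds). Time passes only in rows, so rows that do not move let the fingers close. It gives the time, the measured TCP pose, the force, the opening and the grip force at its end, in the units of the state.
- sensors.state(): the state, without advancing time (a new reading comes with each control period).
- viewer.grab_frame(name): name is "scene" or "top"; returns a dict with "img" (420x560x3 uint8, red, green, blue), "fx", "fy", "cx", "cy" (pixels), "k1" (the pictures are not rectified: a ray, as slopes to the right and down, at radius r is drawn at 1 + k1 r^2 times it, then the intrinsics apply), "position" and "attitude" of the camera in the world. Camera axes: x right, y down, z forward; pixel columns grow to the right and rows downward; lengths in mm; the calibration is good to about 2 mm. A picture is of the moment at which its call begins. There is no depth.
- env.job_done(): hands the job in; it is judged then, once.
Trained networks look in a picture, given as the dict that the camera call returned (one of the last four; its "shot" number tells which), for a name from the list of things; names that differ only in an ending like _2 or _b are one class to them, and where a whole thing is asked for, a point or a joint stands for the part that bears it (a point fixed in the world has none). Each returns a list of dicts, best first, with "score" (0 to 1); they miss things now and then, are a little off and sometimes report something else, mostly with a low value. They report only what shows in the picture. A call takes as long as a camera call.
- viewer.boxes_of(name, picture): "location" ([column, row] in pixels, amid what is visible of it).
- viewer.pinpoint(name, picture): "location" ([column, row] in pixels: a listed point, or the origin of a listed thing).
The state is a dict: "time_s": time; "qpos": joint angles; "qvel": joint speeds; "effort": joint torques, N m; "ee_pos": TCP position; "ee_rot": TCP orientation; "force": force on the tool from outside, world axes, zero at the start; "torque": the same for the moment, N m; "gripper_width": finger opening in mm; "gripper_force": force on a finger pad.
Only numpy, scipy, OpenCV 4.12 (cv2) and the standard library are available. Lean on these libraries where they do the work, as an engineer would, in place of code of your own. Each camera call takes 0.05 s, during which the arm holds its last target. There are 200 camera calls.

### The job

One corner of the aluminium jig plate rocks because the shim under it has sprung up. Press down on the corners with the fingertips to find the one that gives, then press that corner down until its shim lies flat, and finish while still holding it down there, ready for its bolt to be tightened. Do not lift the plate or shift it on its shims, and leave the cap in the nest and the things on the bench alone.

Things in the scene. Friction and masses are not known exactly. Their poses are not given: they have to be found in the camera images.
- bed: dark steel bed plate lying fixed on the bench, 300 x 240 x 16 mm (x, y, z). Origin at the centre of its underside, on the bench. It never moves.
- plate: jig plate: bare aluminium, 200 x 160 x 15 mm, 2 kg, loose, centred over the bed and square with it, top face 49 mm above the bench. Origin at its centre, level with the bottoms of its four small feet, 21 mm below the top face; x along its length, z up. Each foot stands on a shim; the four look alike. Above its top face: 4 slack bolt heads (18 mm wide, 7 high) at x = +-46, y = +-58 mm; nest (56 mm square, 24 high) at x = -10; open clamp, x = 25 to 95, 60 high
- corner_1 (a point): point on the plate's flat top over a corner's shim (plate x = 78, y = 58 mm, 22 mm from both edges), bare for 15 mm around: press here. A solid corner gives under 1 mm. The sprung one, any of the four, looks alike and level; it starts to give at about 5 N, is down 5 mm with its shim flat at about 15 N, and springs back when let go; the opposite corner rises as much.
- corner_2 (a point): point on the plate's flat top over a corner's shim (plate x = 78, y = -58 mm, 22 mm from both edges), bare for 15 mm around: press here. A solid corner gives under 1 mm. The sprung one, any of the four, looks alike and level; it starts to give at about 5 N, is down 5 mm with its shim flat at about 15 N, and springs back when let go; the opposite corner rises as much.
- corner_3 (a point): point on the plate's flat top over a corner's shim (plate x = -78, y = 58 mm, 22 mm from both edges), bare for 15 mm around: press here. A solid corner gives under 1 mm. The sprung one, any of the four, looks alike and level; it starts to give at about 5 N, is down 5 mm with its shim flat at about 15 N, and springs back when let go; the opposite corner rises as much.
- corner_4 (a point): point on the plate's flat top over a corner's shim (plate x = -78, y = -58 mm, 22 mm from both edges), bare for 15 mm around: press here. A solid corner gives under 1 mm. The sprung one, any of the four, looks alike and level; it starts to give at about 5 N, is down 5 mm with its shim flat at about 15 N, and springs back when let go; the opposite corner rises as much.
- cap: bystander: loose white plastic cap, 31 mm diameter, 38 mm high, standing in the nest in the middle of the plate, its top 52 mm above the plate's top face. Origin at the centre of its underside.
- tape: bystander: roll of brown tape lying flat on the bench, 110 mm outside diameter, 76 mm hole, 36 mm high. Origin at the centre of its underside.
- sleeve: bystander: white plastic sleeve standing upright on the bench, 38 mm foot, 90 mm high. Origin at the centre of its underside.
- spanner: bystander: steel spanner lying flat on the bench, 160 mm long along its x, about 10 mm high; origin on its underside near the middle of its length.

How it is judged (in metres and radians):
At the end, for the whole second after the job is handed in: The program ends with the fingers pressing on the rocking corner (over 5 N, the grasp point within 50 mm of that corner's point seen from above), the corner at least 3.5 mm of its 5 mm below its level height, the plate still, within 10 mm and 0.1 rad of its place over the bed (((z of corner_1 in the frame of bed below 0.0455 m and horizontal distance between the grasp point and corner_1 below 0.05 m) or (z of corner_2 in the frame of bed below 0.0455 m and horizontal distance between the grasp point and corner_2 below 0.05 m) or (z of corner_3 in the frame of bed below 0.0455 m and horizontal distance between the grasp point and corner_3 below 0.05 m) or (z of corner_4 in the frame of bed below 0.0455 m and horizontal distance between the grasp point and corner_4 below 0.05 m)) and contact force between the fingers and plate above 5 N and linear speed of plate below 0.01 m/s and horizontal distance between plate and bed below 0.01 m and angle between the x axis of plate and the x axis of bed, either way round below 0.1 rad); the arm keeps its last pose, push and grip.
It fails at once if the plate is lifted off its shims (its middle more than 8 mm up) (z of plate in the frame of bed above 0.036 m).
It fails at once if the plate is shoved more than 15 mm off its place (horizontal distance between plate and bed above 0.015 m).
It fails at once if the cap is lifted or knocked out of its nest (distance between cap and plate above 0.05 m).
It fails at once if the tape roll, sleeve or spanner on the bench is moved more than 20 mm (distance of any of tape, sleeve, spanner from where it was at the start of the episode above 0.02 m).
It also fails if it takes over 54 s, if anything falls off the work surface, if the arm or the gripper's body presses on something with over 40 N, if the wrist force passes 120 N, or if a joint passes its speed limit or range.

## Working session

There is one attempt and no reset: what is moved stays moved. The work goes in short steps, Python scripts to look and compute and a tool call to move; the robot and the scene stay as the last step left them, time stands still between calls to the robot, and variables do not carry over. Pictures are saved under pics/ and viewed, at most 10 in all, crops included, and the job is handed in when it is done.

Besides the shell and the picture viewer there is one more tool, called after "Request:" as name(argument=value, ...) on one line, values as JSON. step_arm: Moves the arm, as the interface text tells. Its arguments: {"type":"object","properties":{"plan":{"type":"array","items":{"type":"number"}},"hand":{"type":"number"},"newtons":{"type":"number"}},"required":["plan"]}

```bash
mkdir -p pics
cat > h.py <<'E'
import numpy as np, cv2
from scipy.spatial.transform import Rotation as R
from workcell import sensors, viewer, env
def cam(f):
    a=np.array(f["attitude"],float)
    M=a if a.shape==(3,3) else R.from_euler('xyz',a,degrees=True).as_matrix()
    return M,np.array(f["position"],float)
def world(f,px,z):
    M,p=cam(f); d=np.array([(px[0]-f["cx"])/f["fx"],(px[1]-f["cy"])/f["fy"]]); u=d.copy()
    for _ in range(20): u=d/(1+f["k1"]*(u@u))
    r=M@np.array([u[0],u[1],1]); return p+r*(z-p[2])/r[2]
E
python3 - <<'E'
from h import *
s=sensors.state(); print(s)
for n in("top","scene"):
    f=viewer.grab_frame(n); print(n,f["position"],f["attitude"],f["k1"],f["fx"])
    cv2.imwrite(f"pics/{n}0.png",f["img"][:,:,::-1])
    for t,z in(("corner_1",49),("plate",28),("bed",0),("cap",50),("tape",0),("sleeve",0),("spanner",0)):
        for r in viewer.pinpoint(t,f)[:5]: print(t,round(r["score"],2),np.round(r["location"]),world(f,r["location"],z).round(0)[:2])
E
```

```text
{'time_s': 0.0, 'qpos': array([ 7.27095227e+01,  1.83513327e+01,  8.97062876e+01,  4.83643818e-04,
        7.20443169e+01, -1.14732761e+00]), 'qvel': array([-0.0148135 ,  0.03523051, -0.00399201,  0.01655767, -0.00672005,
       -0.06786855]), 'effort': array([ 1.15192151e-04, -4.12477756e+01, -2.31963587e+01,  7.26874452e-02,
        4.56393859e-02, -1.62612387e-04]), 'ee_pos': array([159.73855757, 551.8629064 , 227.12416108]), 'ee_rot': array([-1.79898092e+02, -2.50084887e-03,  1.63856699e+02]), 'force': array([-0.44584672, -0.2421735 , -0.56664529]), 'torque': array([0.00874968, 0.02886686, 0.00957101]), 'gripper_force': 0.0, 'gripper_width': 91.08715291675331}
top [398.01483203  57.81187285 861.66421267] [-170.0526949    -1.42639754  -88.81530279] -0.10198327788857084 381.83199145525236
corner_1 0.96 [319. 174.] [622. -45.]
corner_1 0.88 [319. 243.] [469. -46.]
corner_1 0.86 [372. 179.] [ 613. -163.]
plate 0.76 [342. 211.] [ 543. -100.]
plate 0.41 [437. 255.] [ 449. -316.]
cap 0.59 [345. 213.] [ 535. -102.]
tape 0.75 [251. 179.] [618. 106.]
sleeve 0.59 [415. 179.] [ 629. -283.]
spanner 0.74 [439. 258.] [ 444. -332.]
scene [ 822.36790016 -279.27708477  793.54424039] [-1.47765968e+02  4.29840280e-02  4.08005368e+01] -0.10545967783169505 431.62230530119405
corner_1 0.98 [234. 335.] [ 620. -169.]
corner_1 0.97 [177. 276.] [ 462. -158.]
corner_1 0.79 [274. 286.] [613. -53.]
plate 0.63 [226. 282.] [ 533. -102.]
plate 0.5 [324. 236.] [612.  99.]
bed 0.67 [174. 275.] [ 433. -153.]
cap 0.5 [220. 274.] [ 520. -102.]
tape 0.94 [325. 240.] [612. 108.]
sleeve 0.89 [192. 389.] [ 620. -280.]
spanner 0.77 [110. 342.] [ 443. -326.]
```

View pics/top0.png

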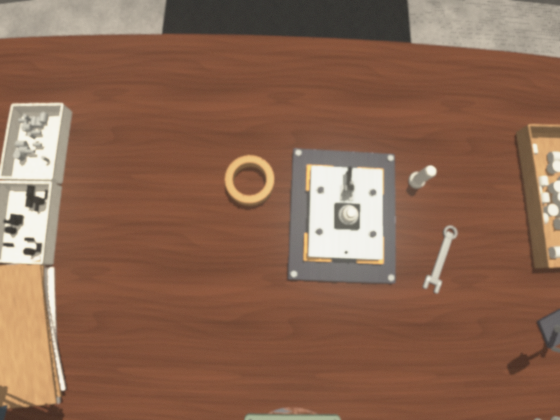

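View pics/scene0.png

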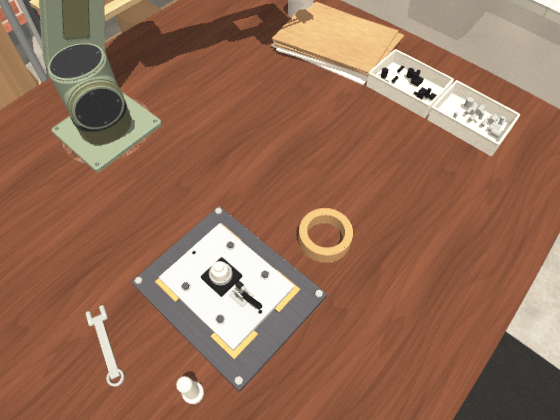

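The top view shows the plate centred near pixel (346, 213), with the clamp towards world +x. The bed screws are at about (298,153), (390,158), (293,273) and (391,278). The scene view agrees with this. The arm is well clear, and the sleeve, tape and spanner stand off the bed.

Run:
```python
from h import *
P=[];
def refine(f,px,w=7):
    return np.array(px,float)
for n in("top","scene"):
    f=viewer.grab_frame(n)
    cs=[(298,153),(390,158),(293,273),(391,278)] if n=="top" else [(319,293),(238,380),(219,211),(138,281)]
    g=f["img"].astype(float).mean(2); W=[]
    for c,r in cs:
        q=g[r-6:r+7,c-6:c+7]; w=np.clip(q-140,0,None); yy,xx=np.mgrid[r-6:r+7,c-6:c+7]
        p=((w*xx).sum()/w.sum(),(w*yy).sum()/w.sum()); W.append(world(f,p,17)[:2])
    W=np.array(W); print(n,W.round(1).tolist(),W.mean(0))
    d=(W[0]+W[1]-W[2]-W[3]); e=W[0]+W[2]-W[1]-W[3]
    print(np.degrees(np.arctan2(d[1],d[0])),np.degrees(np.arctan2(-e[0],e[1])))
    cv2.imwrite(f"pics/{n}1.png",cv2.resize(f["img"][140:290,280:400] if n=="top" else f["img"][200:390,130:330],None,fx=4 if n=="top" else 3,fy=4 if n=="top" else 3,interpolation=cv2.INTER_CUBIC)[:,:,::-1])
    for nm in("corner_1","plate"):
      for r in viewer.pinpoint(nm,f)[:5]: print(nm,round(r["score"],2),np.round(r["location"]),world(f,r["location"],49 if nm!="plate" else 28).round(0)[:2])
```

```text
top [[680.8, -0.8], [675.3, -217.9], [403.5, 5.6], [398.4, -211.1]] [ 539.50550179 -106.04962134]
-1.373286624947742 -1.4132478679745883
corner_1 0.87 [373. 178.] [ 617. -167.]
corner_1 0.73 [320. 242.] [472. -49.]
corner_1 0.65 [324. 173.] [623. -56.]
corner_1 0.59 [372. 247.] [ 463. -160.]
plate 0.94 [345. 213.] [ 538. -107.]
plate 0.3 [254. 181.] [606.  99.]
scene [[677.6, 1.2], [672.5, -216.4], [399.5, 8.1], [394.1, -209.8]] [ 535.92516999 -104.24743779]
-1.3880436780242769 -1.380082416323527
corner_1 0.89 [174. 275.] [ 457. -160.]
corner_1 0.84 [279. 285.] [618. -45.]
corner_1 0.75 [218. 235.] [459. -46.]
corner_1 0.66 [234. 331.] [ 616. -163.]
corner_1 0.32 [326. 240.] [626.  86.]
plate 0.8 [223. 285.] [ 532. -110.]
```

View pics/top1.png

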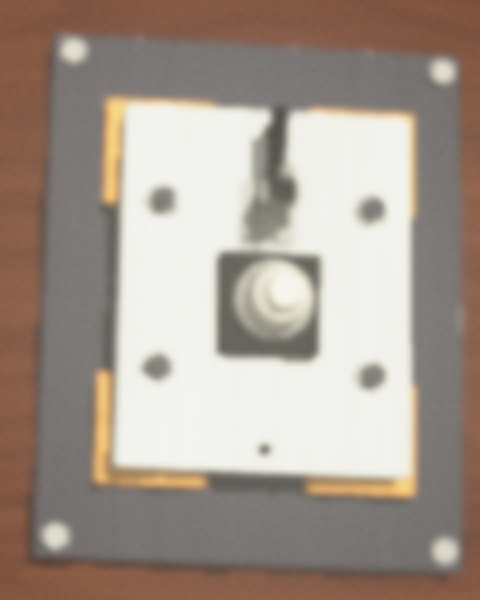

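The crop confirms the layout. The plate is square in the bed (yaw about -1.4°, centre about (538,-105)), the clamp is on the far side (+x) and the cap is in the nest. I'll close the fingers and go above corner_3, at about (461,-45).

Request:
step_arm(plan=[-2.7,-2.9,0,0,0,0,-2.7,-2.9,0,0,0,0,-2.7,-2.9,0,0,0,0,-2.7,-2.9,0,0,0,0,-2.7,-2.9,0,0,0,0], hand=0, newtons=20)

```text
time_s: 1.52
ee_pos: [249.6, 373.9, 228.0]
ee_rot: [180.0, 0.0, 163.9]
force: [0.1, -0.2, 0.0]
gripper_width: 60.8
gripper_force: 0.0
```

Request:
step_arm(plan=[-2.7,-2.9,0,0,0,0,-2.7,-2.9,0,0,0,0,-2.7,-2.9,0,0,0,0,-2.7,-2.9,0,0,0,0,-2.7,-2.9,0,0,0,0])

```text
time_s: 1.93
ee_pos: [339.0, 197.0, 228.3]
ee_rot: [180.0, 0.0, 163.9]
force: [1.1, 0.5, -0.7]
gripper_width: 27.7
gripper_force: 0.0
```

Request:
step_arm(plan=[-2.7,-2.9,0,0,0,0,-2.7,-2.9,0,0,0,0,-2.7,-2.9,0,0,0,0,-2.7,-2.9,0,0,0,0,-2.7,-2.9,0,0,0,0])

```text
time_s: 2.35
ee_pos: [428.5, 19.9, 228.3]
ee_rot: [180.0, 0.1, 163.8]
force: [0.2, 1.6, -0.3]
gripper_width: 0.4
gripper_force: 0.0
```

Request:
step_arm(plan=[-2.45,-2.65,0,0,0,0,-2.45,-2.65,0,0,0,0,0,0,4.0,0,0,0,0,0,4.0,0,0,0,0,0,3.5,0,0,0])

```text
time_s: 2.77
ee_pos: [460.3, -43.5, 111.5]
ee_rot: [180.0, 0.1, 163.7]
force: [-0.3, 0.1, -0.9]
gripper_width: 0.7
gripper_force: 0.0
```

Request:
step_arm(plan=[0,0,2.0,0,0,0,0,0,0.5,0,0,0,0,0,0,0,0,0,0,0,0,0,0,0])

```text
time_s: 3.1
ee_pos: [461.3, -42.7, 88.9]
ee_rot: [180.0, 0.1, 163.9]
force: [0.7, -0.4, 0.3]
gripper_width: 0.1
gripper_force: 0.0
```

Run:
```python
from h import *
a=viewer.grab_frame("scene")["img"][190:390,110:340]; b=viewer.grab_frame("top")["img"][130:290,270:410]
a=cv2.resize(a,(400,348),interpolation=2);b=cv2.resize(b,(398,348*1),interpolation=2)
cv2.imwrite("pics/c3.png",np.hstack([a,b])[:,:,::-1])
```

```text
(no output)
```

View pics/c3.png

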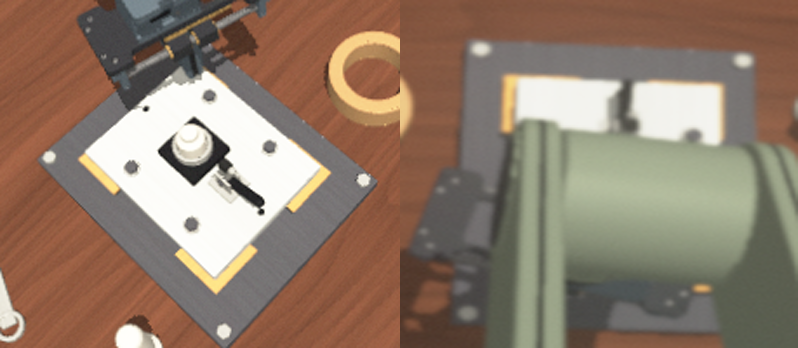

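The fingertips hang over the near-left corner, at about (190,78) in the left crop, clear of the bolt head at (210,96). I'll descend and probe.

Request:
step_arm(plan=[0,0,1.2,0,0,0,0,0,0.8,0,0,0,0,0,0.3,0,0,0,0,0,0,0,0,0,0,0,0,0,0,0])

```text
time_s: 3.62
ee_pos: [460.6, -42.6, 65.3]
ee_rot: [180.0, 0.0, 163.9]
force: [0.5, -0.8, 0.2]
gripper_width: 0.1
gripper_force: 0.0
```

Request:
step_arm(plan=[0,0,0.1,0,0,0,0,0,0.1,0,0,0,0,0,0,0,0,0,0,0,0,0,0,0])

```text
time_s: 3.95
ee_pos: [460.7, -42.7, 63.2]
ee_rot: [180.0, 0.0, 163.9]
force: [0.4, -0.0, 1.2]
gripper_width: 0.6
gripper_force: 0.6
```

Request:
step_arm(plan=[0,0,0.1,0,0,0,0,0,0,0,0,0,0,0,0,0,0,0])

```text
time_s: 4.2
ee_pos: [460.6, -42.6, 62.6]
ee_rot: [180.0, 0.0, 163.9]
force: [-0.9, 0.2, 6.6]
gripper_width: 0.5
gripper_force: 3.2
```

Request:
step_arm(plan=[0,0,0.1,0,0,0,0,0,0,0,0,0,0,0,0,0,0,0])

```text
time_s: 4.45
ee_pos: [460.5, -42.5, 61.8]
ee_rot: [180.0, 0.0, 163.8]
force: [-2.3, 1.4, 9.3]
gripper_width: 0.3
gripper_force: 4.3
```

Request:
step_arm(plan=[0,0,0.1,0,0,0,0,0,0,0,0,0,0,0,0,0,0,0])

```text
time_s: 4.7
ee_pos: [460.4, -42.3, 61.0]
ee_rot: [180.0, 0.0, 163.8]
force: [-2.7, 1.8, 11.5]
gripper_width: 0.8
gripper_force: 5.4
```

Request:
step_arm(plan=[0,0,0.1,0,0,0,0,0,0.1,0,0,0,0,0,0,0,0,0,0,0,0,0,0,0])

```text
time_s: 5.03
ee_pos: [460.3, -42.1, 59.4]
ee_rot: [179.9, 0.0, 163.8]
force: [-4.0, 3.3, 14.8]
gripper_width: 0.4
gripper_force: 7.5
```

Request:
step_arm(plan=[0,0,0.1,0,0,0,0,0,0.1,0,0,0,0,0,0,0,0,0,0,0,0,0,0,0])

```text
time_s: 5.37
ee_pos: [460.2, -41.9, 58.1]
ee_rot: [179.9, 0.0, 163.8]
force: [-6.5, 4.3, 21.2]
gripper_width: 0.6
gripper_force: 11.1
```

This corner has gone down about 5 mm and is now stiffening, so it is the sprung one. I'll push 1 mm more, settle and check.

Request:
step_arm(plan=[0,0,0.1,0,0,0,0,0,0,0,0,0,0,0,0,0,0,0,0,0,0,0,0,0,0,0,0,0,0,0])

```text
time_s: 5.78
ee_pos: [460.2, -41.9, 58.0]
ee_rot: [179.9, 0.0, 163.8]
force: [-8.5, 4.6, 29.6]
gripper_width: 0.4
gripper_force: 14.9
```

Run:
```python
from h import *
a=viewer.grab_frame("scene")["img"][190:390,110:340]
cv2.imwrite("pics/c3b.png",cv2.resize(a,(690,600),interpolation=2)[:,:,::-1])
s=sensors.state();print(s["ee_pos"],s["force"],s["qvel"])
```

```text
[460.22315903 -41.90001384  57.95967299] [-7.52941966  4.85025362 30.25090703] [-0.01295516 -0.0039997   0.03754536 -0.01072854 -0.04769786  0.05823199]
```

View pics/c3b.png

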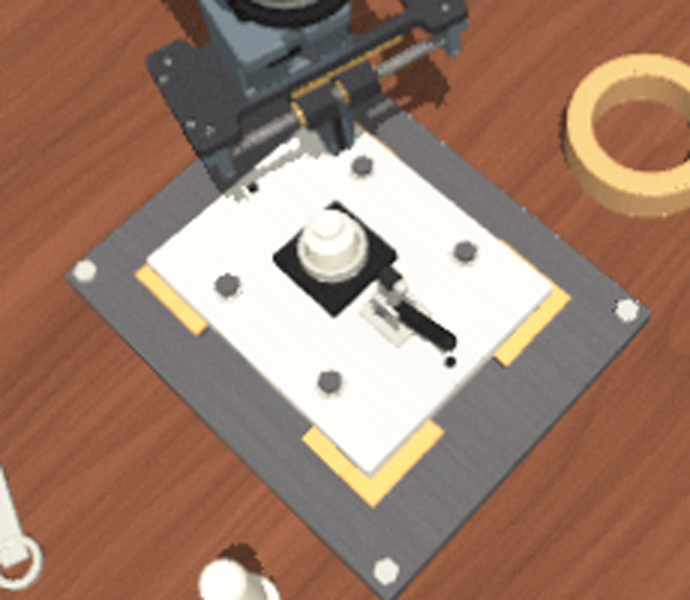

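The fingers hold corner_3 down, with the tips at about (335,145) and clear of the bolt at (362,166). The cap at (333,245) and the bench items haven't moved. The hard stop came 5 mm down at 30 N and everything is still, so I'm handing in.

```bash
python3 -c "
from h import *
print(env.job_done())"
```

```text
the job is handed in; nothing more can be done
None
```

Corner_3 is the rocking corner: it gave about 5 mm to a hard stop, and I handed the job in with the fingers still holding it down at about 30 N; I didn't press the other three corners, and no verdict was returned.

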